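Load the kiln shelf: vases onto their cookies

ROBOT

A 7-joint arm with a two-finger parallel gripper is mounted at the origin on the work surface. World frame = base frame: x ahead of the robot, y to its left, z up, the work surface at z = 0. Lengths are in m, angles in rad, forces in N, time in s.
With the tool pointing down it reaches from about 0.425 to 0.875 m from the base axis. Payload 4.7 kg.
Tool frame: the origin (TCP) lies between the finger pads; the fingertips stand 14 mm ahead of it and the grasp point (between the pads) lies 5 mm behind it; z points along the fingers, y is the direction in which the jaws open and shut (so a half turn about z gives the same grasp; the last joint's range is limited). The gripper opens to 85 mm and grips with 20 to 120 N. Pads are 22 mm wide; open, the fingers measure 114 mm over their backs; the gripper's body (76 mm by 85 mm) begins 54 mm behind the grasp point. The pads swing forward as they close: fully open they stand 13 mm farther back than shut.
Start: joints at [1.284, 0.321, -0.07, 1.45, 0.023, 1.371, -0.057], TCP at [0.193, -0.621, 0.245] pointing down, gripper open.
Joint ranges: [-2.86, 2.86], [-0.3, 2.09], [-1.38, 1.24], [0.06, 2.45], [-1.56, 4.7], [0.09, 2.05], [-2.69, 2.69]. Speed limits (rad/s): [2.57, 2.57, 3.14, 3.14, 3.14, 3.14, 3.14].

INTERFACE

Orientations are given as a unit quaternion [x, y, z, w].
In Python, from cell import get_state, viewer, ctrl gives the robot as it stands.
- The arm moves only by the tool move_arm, never from a script. Its argument "steps" is a list of rows, each an object with "xyz": the shift along the tool's x, y, z in mm, a list of three; "roll": the turn about the tool's z in degrees; "claw": the opening, from 0 (shut) to 1 (fully open). In form: [{"xyz": [tx, ty, tz], "roll": roll, "claw": claw}, ...]. A call has 1 to 8 rows; each row shifts and turns the pose as measured when the row begins, along the tool's axes as they then stand; what a row does not reach is not made up. A row lasts 1/12 s, in which the tool goes at most 41.7 mm and 7.16 degrees, less where a joint would pass 70% of its speed; a pose out of reach is approached as far as the arm can. A call with a gripper value outside its range is refused whole. The fingers move at their own pace and stop on an object; "newtons" is the grip in N (left out, the last holds). Time passes only in rows, so rows that do not move let the fingers close. It gives the time, the measured TCP pose, the force and the opening at its end, in the units of the state.
- get_state(): the state, without advancing time (a new reading comes with each control period).
- viewer.read_camera(name): name is "side" or "top" or "wrist"; returns a dict with "pixels" (384x512x3 uint8, red, green, blue), "camera_matrix" (3x3 intrinsics, pixels), "R" (3x3) and "t" (3): a world point X has camera coordinates R X + t. Camera axes: x right, y down, z forward; pixel columns grow to the right and rows downward; lengths in m; the calibration is good to about 2 mm. A picture is of the moment at which its call begins. There is no depth.
- ctrl.job_done(): hands the job in, once; it reports no verdict.
The state is a dict: "clock": time; "joint_pos": joint angles; "dq": joint speeds; "tau": joint torques, N m; "eef_pos": TCP position; "ee_rot": TCP orientation; "ft_force": force on the tool from outside, world axes, zero at the start; "moment": the same for the moment, N m; "width": finger opening in m.
Only numpy, scipy, OpenCV 4.12 (cv2) and the standard library are available. Lean on these libraries where they do the work, as an engineer would, in place of code of your own. Each camera call takes 0.05 s, during which the arm holds its last target.

TASK

Load the kiln shelf: pick out the three bottle vases with narrow necks and stand each one upright in the middle of the kiln cookie (the flat clay discs on the pale shelf) of its own size, large vase on the large cookie, medium on medium, small on small. Load the large vase first, then the medium, then the small, and set each down gently, without dropping it or knocking it over. Leave the tumbler, the bowl, the loop tool and the cookies where they are.

Things in the scene. Friction and masses are not known exactly. Their poses are not given: they have to be found in the camera images.
- vase_large: The large vase: unglazed buff bottle vase, 145 mm tall, flat foot 64 mm across, belly 76 mm across, with a straight round neck 34 mm across from 102 mm up to the rim at 145 mm; about 320 g, its mouth shown as a dark disc (solid: grip the neck from outside). Stands on the plywood ware board (18 mm thick). Origin: centre of its underside; z up its axis.
- vase_medium: The medium vase: unglazed buff bottle vase, 112 mm tall, flat foot 52 mm across, belly 60 mm across, with a straight round neck 30 mm across from 70 mm up to the rim at 112 mm; about 200 g, its mouth shown as a dark disc (solid: grip the neck from outside). Stands on the plywood ware board (18 mm thick). Origin: centre of its underside; z up its axis.
- vase_small: The small vase: unglazed buff bottle vase, 80 mm tall, flat foot 40 mm across, belly 48 mm across, with a straight round neck 24 mm across from 40 mm up to the rim at 80 mm; about 100 g, its mouth shown as a dark disc (solid: grip the neck from outside). Stands on the plywood ware board (18 mm thick). Origin: centre of its underside; z up its axis.
- cookie_large: The large kiln cookie: flat round brown clay disc, 100 mm across, 10 mm thick, lying loose on the pale kiln shelf (280 x 280 x 15 mm slab), the cookies at least 130 mm apart centre to centre. Origin: centre of its underside (its top is 10 mm above that); z up.
- cookie_medium: The medium kiln cookie: flat round brown clay disc, 80 mm across, 10 mm thick, lying loose on the pale kiln shelf (280 x 280 x 15 mm slab), the cookies at least 130 mm apart centre to centre. Origin: centre of its underside (its top is 10 mm above that); z up.
- cookie_small: The small kiln cookie: flat round brown clay disc, 60 mm across, 10 mm thick, lying loose on the pale kiln shelf (280 x 280 x 15 mm slab), the cookies at least 130 mm apart centre to centre. Origin: centre of its underside (its top is 10 mm above that); z up.
- tumbler: Bystander: buff open cup, slightly tapered, without a neck, 90 mm tall, 62 mm across the rim, standing on the ware board; stays there. Origin: centre of its underside.
- bowl: Bystander: buff low open bowl, 45 mm tall, 94 mm across the rim, standing on the ware board; stays there. Origin: centre of its underside. The five pots stand at least 110 mm apart, centre to centre, and the board may be to the robot's left or right of the kiln shelf.
- loop_tool: Bystander: wooden modelling tool with a wire loop, 170 mm long, 14 mm thick, lying on the table beyond the shelf and the board; stays there. Origin: on the table near the middle of its length; its length is along y.

How it is judged:
On the way, in this order (a step that is already met when the one before it is completed fails the run):
1. the large vase stands released on the large cookie (horizontal distance between vase_large and cookie_large below 0.012 m and z of vase_large in the frame of cookie_large between 0.006 and 0.014 m and angle between vase_large's own z axis and vertical below 0.1 rad and contact force between the fingers and vase_large below 0.1 N and linear speed of vase_large below 0.03 m/s), for 0.2 s.
2. the medium vase stands released on the medium cookie (horizontal distance between vase_medium and cookie_medium below 0.012 m and z of vase_medium in the frame of cookie_medium between 0.006 and 0.014 m and angle between vase_medium's own z axis and vertical below 0.1 rad and contact force between the fingers and vase_medium below 0.1 N and linear speed of vase_medium below 0.03 m/s), for 0.2 s.
3. the small vase stands released on the small cookie (horizontal distance between vase_small and cookie_small below 0.012 m and z of vase_small in the frame of cookie_small between 0.006 and 0.014 m and angle between vase_small's own z axis and vertical below 0.1 rad and contact force between the fingers and vase_small below 0.1 N and linear speed of vase_small below 0.03 m/s), for 0.2 s.
At the end, for the whole second after the job is handed in: Each vase stands upright (within 0.1 rad), released and at rest on top of the cookie of its own size, axis within 12 mm of the cookie's centre; every cookie, the tumbler, the bowl and the loop tool are within 25 mm of where they started (all of step 1 and all of step 2 and all of step 3 and distance of each of cookie_large, cookie_medium, cookie_small, tumbler, bowl, loop_tool from where it was at the start of the episode below 0.025 m); the robot touches nothing.
It fails at once if a vase is knocked over (tilted more than 0.6 rad) (angle between any of vase_large, vase_medium, vase_small's own z axis and vertical above 0.6 rad).
It fails at once if a vase is dropped or thrown (free of the fingers and faster than 0.45 m/s, a fall of about 10 mm) ((contact force between the fingers and vase_large below 0.05 N and linear speed of vase_large above 0.45 m/s) or (contact force between the fingers and vase_medium below 0.05 N and linear speed of vase_medium above 0.45 m/s) or (contact force between the fingers and vase_small below 0.05 N and linear speed of vase_small above 0.45 m/s)).
It fails at once if the tumbler, bowl or loop tool is disturbed (moved more than 25 mm) (distance of any of tumbler, bowl, loop_tool from where it was at the start of the episode above 0.025 m).
It also fails if it takes over 93 s, if anything falls off the work surface, if the arm or the gripper's body presses on something with over 40 N, if the wrist force passes 120 N, or if a joint passes its speed limit or range.

## Working session

There is one attempt and no reset: what is moved stays moved. The work goes in short steps, Python scripts to look and compute and a tool call to move; the robot and the scene stay as the last step left them, time stands still between calls to the robot, and variables do not carry over. Pictures are saved under pics/ and viewed, and the job is handed in when it is done.

Besides the shell and the picture viewer there is one more tool, called as name(argument=value, ...), one argument or row to a line, values as JSON. move_arm: Moves the arm, as the interface text tells. Its arguments: {"type":"object","properties":{"steps":{"type":"array","items":{"type":"object","properties":{"xyz":{"type":"array","items":{"type":"number"}},"roll":{"type":"number"},"claw":{"type":"number"}}}},"newtons":{"type":"number"}},"required":["steps"]}

```bash
ls; mkdir -p pics; python3 - <<'E'
from cell import get_state, viewer, ctrl
import cv2,numpy as np
s=get_state(); print(s)
for n in ("top","side"):
    c=viewer.read_camera(n); cv2.imwrite(f"pics/{n}0.png",c["pixels"][:,:,::-1]); np.savez(f"{n}0.npz",**c)
    print(n,c["camera_matrix"],c["R"],c["t"])
E
```

```text
pics
{'clock': 0.0, 'joint_pos': array([ 1.28409886,  0.3217972 , -0.07006555,  1.45166275,  0.02260116,
        1.37082848, -0.05688355]), 'dq': array([ 1.40891090e-03,  6.49131361e-04, -2.11997208e-03,  7.98630923e-04,
       -3.39347588e-04, -6.79919309e-05, -5.43430788e-04]), 'tau': array([ 3.31329702e-04, -4.93578458e+01, -3.81734250e-01, -3.14335585e+01,
        1.31103705e-02,  1.13376277e-02,  1.58264356e-06]), 'eef_pos': array([ 0.19237241, -0.62034022,  0.24424625]), 'ee_rot': array([ 9.88708808e-01,  1.49846528e-01, -1.95809711e-04, -9.34320561e-04]), 'ft_force': array([-0.10586124,  0.43326042, -0.43574215]), 'moment': array([-0.03651679,  0.04607436,  0.01227621]), 'width': 0.08562186314937942}
top [[366.38983459   0.         254.86568175]
 [  0.         366.38983459 196.44386665]
 [  0.           0.           1.        ]] [[-0.00383637 -0.99999134  0.0016124 ]
 [-0.98738755  0.0035328  -0.15828247]
 [ 0.1582754  -0.00219929 -0.98739256]] [0.02013978 0.60716712 0.94972324]
side [[358.03003663   0.         254.73225637]
 [  0.         358.03003663 191.17698688]
 [  0.           0.           1.        ]] [[ 0.98773543 -0.15599692 -0.00660947]
 [-0.0870557  -0.51508754 -0.85270519]
 [ 0.12961492  0.84282251 -0.52235063]] [-0.62088997  0.09075315  0.94667366]
```

View pics/top0.png

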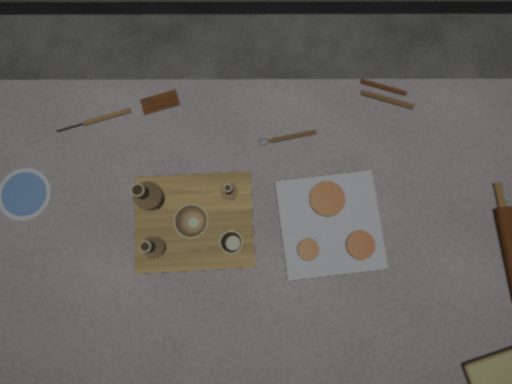

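View pics/side0.png

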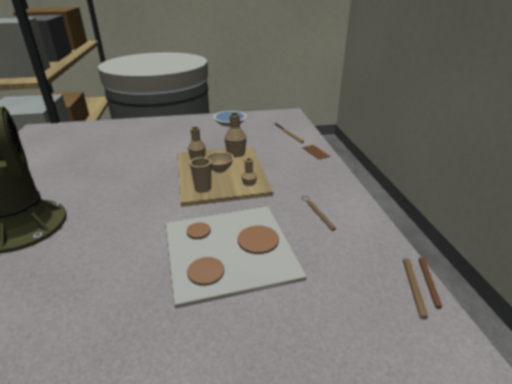

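The top view shows the ware board on the left (robot's +y): large vase near (148,195) with its mouth at (138,191), medium vase near (152,247), small vase near (229,190), bowl at (191,221) and tumbler at (232,242). On the shelf, the large cookie is at (327,198), the medium at (360,244) and the small at (308,249). I'll enlarge these next.

```bash
python3 - <<'E'
import cv2
im=cv2.imread("pics/top0.png")
a=im[165:280,125:262]; cv2.imwrite("pics/a.png",cv2.convertScaleAbs(cv2.resize(a,None,fx=5.5,fy=5.2173913,interpolation=cv2.INTER_CUBIC),alpha=1.6))
a=im[170:280,270:390]; cv2.imwrite("pics/b.png",cv2.resize(a,None,fx=5,fy=5,interpolation=cv2.INTER_CUBIC))
im=cv2.imread("pics/side0.png")
a=im[105:205,170:280]; cv2.imwrite("pics/c.png",cv2.convertScaleAbs(cv2.resize(a,None,fx=6,fy=6,interpolation=cv2.INTER_CUBIC),alpha=1.6))
E
```

```text
(no output)
```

View pics/a.png

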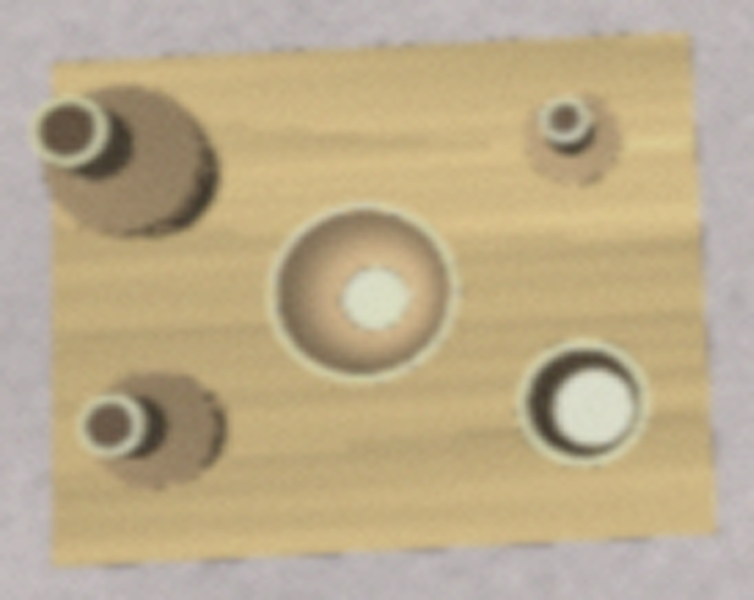

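View pics/b.png

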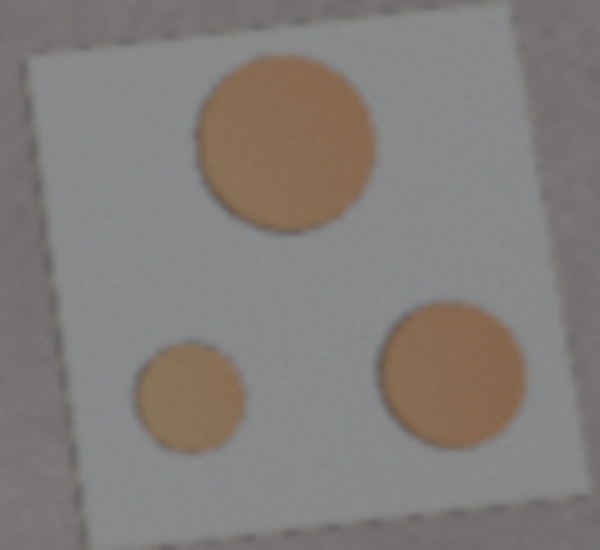

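View pics/c.png

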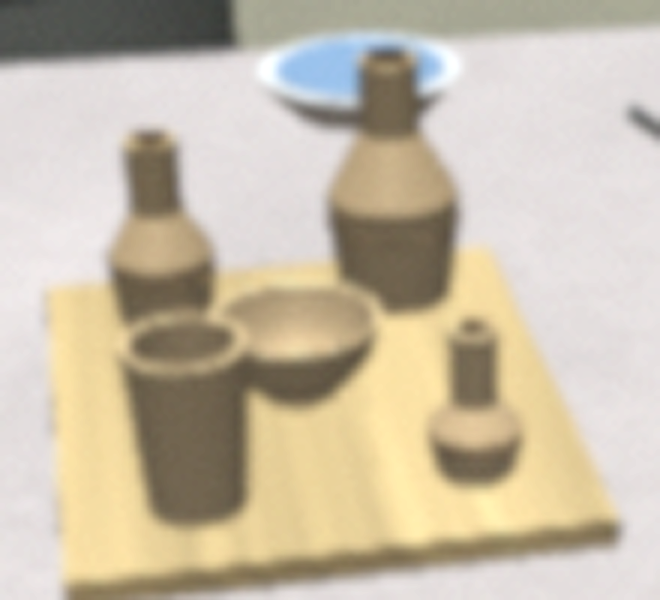

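The crops give these centres. In a.png: large mouth (71.5,132), medium (112,426), small (566,121). In b.png the cookie tops are: large (287,144), medium (453,374), small (190,397). In c.png the rims are: large (388,57), medium (150,140), small (474,328).

```bash
cat > h.py <<'E'
import numpy as np
def load(n): return dict(np.load(n))
def onplane(c,u,v,z):
    R=c["R"];t=c["t"];d=R.T@np.linalg.solve(c["camera_matrix"],[u,v,1.]);o=-R.T@t
    return o+d*(z-o[2])/d[2]
def proj(c,X):
    p=c["camera_matrix"]@(c["R"]@np.array(X)+c["t"]);return p[:2]/p[2]
def crop(x,y,fx,fy,ox,oy): return (x+.5)/fx-.5+ox,(y+.5)/fy-.5+oy
E
python3 - <<'E'
from h import *
t=load("top0.npz");s=load("side0.npz")
for n,p,q,h in (("L",(71.5,132.5),(388,57),.163),("M",(112,426),(150,140),.130),("S",(566,121),(474,328),.098)):
    a=onplane(t,*crop(*p,5.5,5.2174,125,165),h);b=onplane(s,*crop(*q,6,6,170,105),h)
    print(n,a.round(4),b.round(4),np.hypot(*a[:2]),np.degrees(np.arctan2(a[1],a[0])))
for n,p in (("L",(287,144)),("M",(453,374)),("S",(190,397)),):
    a=onplane(t,*crop(*p,5,5,270,170),.025);print(n,a.round(4),np.hypot(*a[:2]))
for n,p in (("tumb",(584,403)),("bowl",(364,292))):
    print(n,onplane(t,*crop(*p,5.5,5.2174,125,165),.018+(.09 if n[0]=='t' else .045)).round(4))
E
```

```text
L [0.6056 0.301  0.163 ] [0.6084 0.3036 0.163 ] 0.6763221394100484 26.42923984401732
M [0.4718 0.2872 0.13  ] [0.4737 0.2861 0.13  ] 0.5523538557606918 31.323410148259033
S [0.6223 0.089  0.098 ] [0.6253 0.0906 0.098 ] 0.6286195307708833 8.135665922078376
L [ 0.6047 -0.1832  0.025 ] 0.6318743595124307
M [ 0.4772 -0.2695  0.025 ] 0.548064171630505
S [ 0.4653 -0.1254  0.025 ] 0.481938142745813
tumb [0.4825 0.0789 0.108 ]
bowl [0.5407 0.1883 0.063 ]
```

move_arm(
  steps=[
    {"xyz":[31,-24,0],"roll":6,"claw":1},
    {"xyz":[29,-27,0],"roll":6,"claw":1},
    {"xyz":[26,-29,0],"roll":5,"claw":1},
    {"xyz":[24,-32,0],"roll":0,"claw":1},
    {"xyz":[24,-32,0],"roll":0,"claw":1},
    {"xyz":[24,-32,0],"roll":0,"claw":1},
    {"xyz":[24,-32,0],"roll":0,"claw":1},
    {"xyz":[24,-32,0],"roll":0,"claw":1},
  ],
  newtons=40,
)

```text
clock: 0.77
eef_pos: [0.3795, -0.3649, 0.2372]
ee_rot: [1.0, -0.017, -0.005, -0.002]
ft_force: [0.4, -0.4, -0.1]
width: 0.0855
```

move_arm(
  steps=[
    {"xyz":[20,-36,-3],"roll":-2,"claw":1},
    {"xyz":[20,-36,-2],"roll":0,"claw":1},
    {"xyz":[20,-36,0],"roll":0,"claw":1},
    {"xyz":[20,-36,0],"roll":0,"claw":1},
    {"xyz":[20,-36,0],"roll":0,"claw":1},
    {"xyz":[20,-36,0],"roll":0,"claw":1},
    {"xyz":[20,-36,0],"roll":0,"claw":1},
    {"xyz":[20,-36,0],"roll":0,"claw":1},
  ],
)

```text
clock: 1.43
eef_pos: [0.5384, -0.0722, 0.2398]
ee_rot: [1.0, 0.001, -0.006, -0.002]
ft_force: [0.8, -0.9, 0.7]
width: 0.0854
```

move_arm(
  steps=[
    {"xyz":[6,-40,0],"roll":0,"claw":1},
    {"xyz":[6,-40,0],"roll":0,"claw":1},
    {"xyz":[6,-40,0],"roll":0,"claw":1},
    {"xyz":[6,-40,0],"roll":0,"claw":1},
    {"xyz":[6,-40,0],"roll":0,"claw":1},
    {"xyz":[6,-40,0],"roll":0,"claw":1},
    {"xyz":[6,-40,0],"roll":0,"claw":1},
    {"xyz":[6,-40,0],"roll":0,"claw":1},
  ],
)

```text
clock: 2.1
eef_pos: [0.5867, 0.2572, 0.2373]
ee_rot: [1.0, -0.001, -0.007, -0.001]
ft_force: [0.6, -0.8, -0.4]
width: 0.0853
```

move_arm(
  steps=[
    {"xyz":[12,-25,0],"roll":0,"claw":1},
    {"xyz":[8,-16,0],"roll":0,"claw":1},
    {"xyz":[0,0,0],"roll":0,"claw":1},
    {"xyz":[0,0,0],"roll":0,"claw":1},
  ],
)

```text
clock: 2.43
eef_pos: [0.6021, 0.3138, 0.2338]
ee_rot: [1.0, 0.007, -0.011, -0.004]
ft_force: [0.4, -0.8, -0.2]
width: 0.0855
```

```bash
python3 - <<'E'
from cell import get_state, viewer
import cv2,numpy as np
c=viewer.read_camera("wrist"); cv2.imwrite("pics/w1.png",c["pixels"][:,:,::-1]); np.savez("w1.npz",**c)
print(get_state()["eef_pos"],c["R"],c["t"])
E
```

```text
[0.60172798 0.31368542 0.23365294] [[ 0.01347246 -0.99986527 -0.00937685]
 [-0.94457234 -0.01580273  0.3279228 ]
 [-0.3280268   0.00443919 -0.94465799]] [0.30732483 0.53292312 0.56438972]
```

View pics/w1.png

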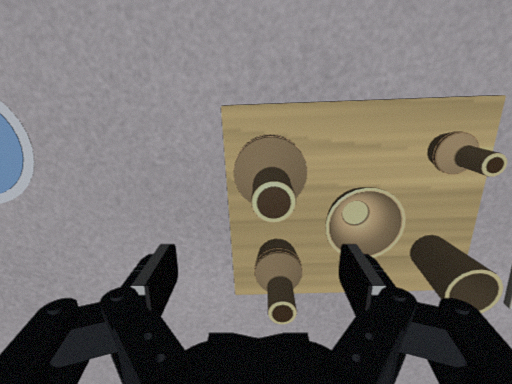

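The wrist view shows the large mouth at (273,201), the medium at (282,312) and the small at (493,162). I'll cross-check these against the top view.

```bash
python3 - <<'E'
from h import *
t=load("w1.npz")
for p,h in (((273,201),.163),((282,312.5),.130),((493,162.5),.098)): print(onplane(t,*p,h).round(4))
E
```

```text
[0.6082 0.3026 0.163 ]
[0.4732 0.2878 0.13  ]
[0.6261 0.091  0.098 ]
```

move_arm(
  steps=[
    {"xyz":[8,11,0],"roll":0.8,"claw":1},
    {"xyz":[0,0,10],"roll":0,"claw":1},
    {"xyz":[0,0,20],"roll":0,"claw":1},
    {"xyz":[0,0,15],"roll":0,"claw":1},
    {"xyz":[0,0,0],"roll":0,"claw":1},
  ],
)

```text
clock: 2.9
eef_pos: [0.6125, 0.2922, 0.1864]
ee_rot: [1.0, -0.007, -0.009, -0.002]
ft_force: [-0.9, -0.4, -0.5]
width: 0.0855
```

move_arm(
  steps=[
    {"xyz":[-2,-5,0],"roll":-0.8,"claw":1},
    {"xyz":[0,0,0],"roll":0,"claw":1},
    {"xyz":[0,0,0],"roll":0,"claw":1},
  ],
)

```text
clock: 3.15
eef_pos: [0.6117, 0.2926, 0.1864]
ee_rot: [1.0, -0.002, -0.009, -0.001]
ft_force: [0.4, -0.0, 0.0]
width: 0.0858
```

move_arm(
  steps=[
    {"xyz":[-1,-4,0],"roll":0,"claw":1},
    {"xyz":[-1,-4,0],"roll":0,"claw":1},
    {"xyz":[-1,-4,0],"roll":0,"claw":1},
    {"xyz":[0,0,0],"roll":0,"claw":1},
    {"xyz":[0,0,0],"roll":0,"claw":1},
  ],
)

```text
clock: 3.57
eef_pos: [0.6094, 0.3072, 0.1899]
ee_rot: [1.0, -0.002, -0.007, -0.002]
ft_force: [0.6, 0.0, -0.5]
width: 0.0857
```

move_arm(
  steps=[
    {"xyz":[0,1.5,6],"roll":0,"claw":1},
    {"xyz":[0,1.5,9],"roll":0,"claw":1},
    {"xyz":[0,1,9],"roll":0,"claw":1},
    {"xyz":[0,0,9],"roll":0,"claw":1},
    {"xyz":[0,0,5],"roll":0,"claw":1},
    {"xyz":[0,0,3],"roll":0,"claw":1},
    {"xyz":[0,0,0],"roll":0,"claw":1},
    {"xyz":[0,0,0],"roll":0,"claw":1},
  ],
)

```text
clock: 4.23
eef_pos: [0.6078, 0.3023, 0.1424]
ee_rot: [1.0, -0.002, -0.009, -0.001]
ft_force: [0.5, -0.2, 0.5]
width: 0.0858
```

move_arm(
  steps=[
    {"xyz":[0,0,0],"roll":0,"claw":0.3},
    {"xyz":[0,0,0],"roll":0,"claw":0.2},
    {"xyz":[0,0,0],"roll":0,"claw":0.1},
    {"xyz":[0,0,0],"roll":0,"claw":0.1},
    {"xyz":[0,0,0],"roll":0,"claw":0.1},
    {"xyz":[0,0,0],"roll":0,"claw":0.1},
    {"xyz":[0,0,0],"roll":0,"claw":0.1},
    {"xyz":[0,0,0],"roll":0,"claw":0.1},
  ],
  newtons=50,
)

```text
clock: 4.9
eef_pos: [0.6085, 0.3029, 0.1438]
ee_rot: [1.0, -0.002, -0.007, -0.002]
ft_force: [0.4, 0.1, 0.3]
width: 0.0327
```

move_arm(
  steps=[
    {"xyz":[0,0,-4],"roll":0,"claw":0.1},
    {"xyz":[0,0,-8],"roll":0,"claw":0.1},
    {"xyz":[0,0,-14],"roll":0,"claw":0.1},
    {"xyz":[0,0,-18],"roll":0,"claw":0.1},
    {"xyz":[0,0,-20],"roll":0,"claw":0.1},
    {"xyz":[0,0,-20],"roll":0,"claw":0.1},
    {"xyz":[0,0,-16],"roll":0,"claw":0.1},
    {"xyz":[0,0,-10],"roll":0,"claw":0.1},
  ],
)

```text
clock: 5.57
eef_pos: [0.6073, 0.3002, 0.2572]
ee_rot: [1.0, -0.002, -0.013, 0.001]
ft_force: [-0.4, 0.6, -3.1]
width: 0.0327
```

move_arm(
  steps=[
    {"xyz":[0,8,-4],"roll":0,"claw":0.1},
    {"xyz":[0,16,-2],"roll":0,"claw":0.1},
    {"xyz":[0,24,0],"roll":0,"claw":0.1},
    {"xyz":[0,30,0],"roll":0,"claw":0.1},
    {"xyz":[0,30,0],"roll":0,"claw":0.1},
    {"xyz":[0,30,0],"roll":0,"claw":0.1},
    {"xyz":[0,30,0],"roll":0,"claw":0.1},
    {"xyz":[0,30,0],"roll":0,"claw":0.1},
  ],
)

```text
clock: 6.23
eef_pos: [0.6036, 0.1037, 0.2665]
ee_rot: [1.0, 0.007, -0.013, -0.003]
ft_force: [1.0, 0.1, -4.9]
width: 0.0329
```

move_arm(
  steps=[
    {"xyz":[0,30,0],"roll":0,"claw":0.1},
    {"xyz":[0,30,0],"roll":0,"claw":0.1},
    {"xyz":[0,30,0],"roll":0,"claw":0.1},
    {"xyz":[0,30,0],"roll":0,"claw":0.1},
    {"xyz":[0,28,0],"roll":0,"claw":0.1},
    {"xyz":[0,24,0],"roll":0,"claw":0.1},
    {"xyz":[0,18,0],"roll":0,"claw":0.1},
    {"xyz":[0,12,0],"roll":0,"claw":0.1},
  ],
)

```text
clock: 6.9
eef_pos: [0.5989, -0.1212, 0.2631]
ee_rot: [1.0, 0.002, -0.017, 0.001]
ft_force: [-0.3, -0.0, -3.5]
width: 0.0329
```

move_arm(
  steps=[
    {"xyz":[2,12,0],"roll":0,"claw":0.1},
    {"xyz":[2,12,0],"roll":0,"claw":0.1},
    {"xyz":[2,12,0],"roll":0,"claw":0.1},
    {"xyz":[2,8,0],"roll":0,"claw":0.1},
    {"xyz":[0,4,0],"roll":0,"claw":0.1},
    {"xyz":[0,0,0],"roll":0,"claw":0.1},
  ],
)

```text
clock: 7.4
eef_pos: [0.6067, -0.1755, 0.2617]
ee_rot: [1.0, 0.001, -0.018, 0.0]
ft_force: [-0.1, -0.3, -4.1]
width: 0.0325
```

```bash
python3 - <<'E'
from cell import get_state, viewer
import cv2,numpy as np
for n in ("wrist","side"):
    c=viewer.read_camera(n); cv2.imwrite(f"pics/{n}2.png",c["pixels"][:,:,::-1]); np.savez(f"{n}2.npz",**c)
print(get_state()["eef_pos"],get_state()["ee_rot"])
E
```

```text
[ 0.60676822 -0.17382859  0.26176561] [ 9.99839730e-01  1.40367455e-03 -1.78471236e-02 -1.53999356e-04]
```

View pics/wrist2.png

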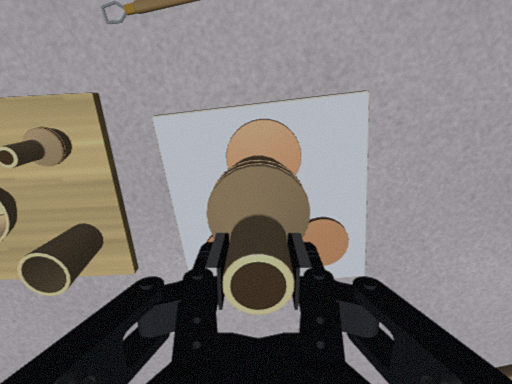

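View pics/side2.png

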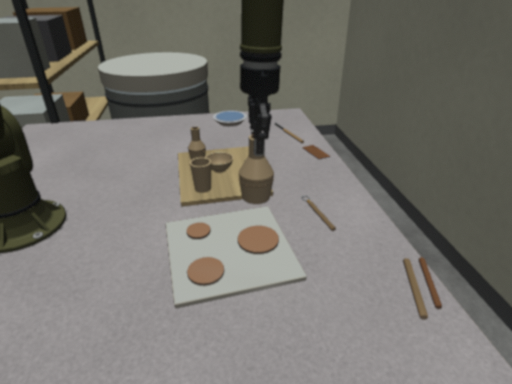

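The wrist view shows the vase held, hanging in front of the large cookie at about (263,155). The side view shows all three cookies clear. I'll fit the cookie centres by colour in the top and side views.

```bash
python3 - <<'E'
from h import *
import cv2
for f,x0,y0,x1,y1 in (("top0",278,175,384,275),("side0",172,215,295,290),("wrist2",160,95,365,280)):
    c=load(f+".npz");im=c["pixels"].astype(int)
    m=((im[:,:,0]-im[:,:,2])>25).astype(np.uint8); k=np.zeros_like(m);k[y0:y1,x0:x1]=1;m*=k
    cs,_=cv2.findContours(m,cv2.RETR_EXTERNAL,cv2.CHAIN_APPROX_NONE)
    for q in cs:
        if len(q)<30: continue
        W=np.array([onplane(c,*p,.025)[:2] for p in q[:,0].astype(float)])
        (x,y),r=cv2.minEnclosingCircle((W*1000).astype(np.float32))
        A=np.c_[W,np.ones(len(W))];s=np.linalg.lstsq(A,(W**2).sum(1),rcond=None)[0];cc=s[:2]/2
        print(f,cc.round(4),np.sqrt(s[2]+cc@cc).round(4),cv2.fitEllipse(q)[0])
E
```

```text
top0 [ 0.465  -0.1258] 0.0278 (307.7701721191406, 249.18148803710938)
top0 [ 0.4772 -0.2695] 0.0379 (360.1929931640625, 244.50909423828125)
top0 [ 0.6058 -0.183 ] 0.048 (326.9095153808594, 198.15005493164062)
side0 [ 0.4786 -0.2716] 0.0391 (205.17825317382812, 270.043701171875)
side0 [ 0.6069 -0.1849] 0.0492 (257.7547302246094, 238.58926391601562)
side0 [ 0.4661 -0.1281] 0.029 (197.86720275878906, 229.71046447753906)
wrist2 [ 0.4274 -0.1759] 0.038 (257.531005859375, 268.0971374511719)
wrist2 [ 0.5441 -0.2029] 0.0885 (270.01031494140625, 197.55332946777344)
```

move_arm(
  steps=[
    {"xyz":[1,3,6],"roll":0,"claw":0.1},
    {"xyz":[1,3,10],"roll":0,"claw":0.1},
    {"xyz":[1,3,14],"roll":0,"claw":0.1},
    {"xyz":[1,1,14],"roll":0,"claw":0.1},
    {"xyz":[1,0,14],"roll":0,"claw":0.1},
    {"xyz":[1,0,10],"roll":0,"claw":0.1},
    {"xyz":[0,0,5],"roll":0,"claw":0.1},
    {"xyz":[0,0,0],"roll":0,"claw":0.1},
  ],
)

```text
clock: 8.17
eef_pos: [0.6109, -0.178, 0.1818]
ee_rot: [1.0, 0.006, -0.018, -0.001]
ft_force: [-1.0, 0.2, -4.0]
width: 0.033
```

move_arm(
  steps=[
    {"xyz":[0,2,2],"roll":0.3,"claw":0.1},
    {"xyz":[0,2,4],"roll":0.3,"claw":0.1},
    {"xyz":[0,2,5],"roll":0,"claw":0.1},
    {"xyz":[0,0,5],"roll":0,"claw":0.1},
    {"xyz":[0,0,3],"roll":0,"claw":0.1},
    {"xyz":[0,0,1],"roll":0,"claw":0.1},
    {"xyz":[0,0,0],"roll":0,"claw":0.1},
  ],
)

```text
clock: 8.75
eef_pos: [0.6114, -0.1849, 0.162]
ee_rot: [1.0, 0.0, -0.016, -0.001]
ft_force: [0.5, 0.2, -3.4]
width: 0.0329
```

```bash
python3 - <<'E'
from cell import get_state, viewer
import cv2,numpy as np
for n in ("side","top"):
    c=viewer.read_camera(n); cv2.imwrite(f"pics/{n}3.png",cv2.resize(c["pixels"][:,:,::-1][(130 if n=="side" else 150):280,(160 if n=="side" else 260):(310 if n=="side" else 400)],None,fx=4,fy=4,interpolation=cv2.INTER_CUBIC)); np.savez(f"{n}3.npz",**c)
print(get_state())
E
```

```text
{'clock': 8.85, 'joint_pos': array([ 0.64731167,  0.41691744, -0.51556658,  1.54178171,  0.21497903,
        1.27111631, -1.4714206 ]), 'dq': array([-0.00227809, -0.00361795, -0.00119314, -0.00485264, -0.00217316,
        0.00118369,  0.00179983]), 'tau': array([ 1.38232583e-02, -5.13455451e+01, -6.34563893e+00, -3.11849535e+01,
        2.88191903e-02,  2.10639378e-01, -1.12281454e-03]), 'eef_pos': array([ 0.61157805, -0.18485356,  0.16228496]), 'ee_rot': array([ 9.99871302e-01,  5.21987257e-04, -1.60256159e-02, -5.34566086e-04]), 'ft_force': array([-0.58851287,  0.48789977, -3.58477607]), 'moment': array([-0.05981091, -0.06716354, -0.02622186]), 'width': 0.033057314527684366}
```

View pics/side3.png

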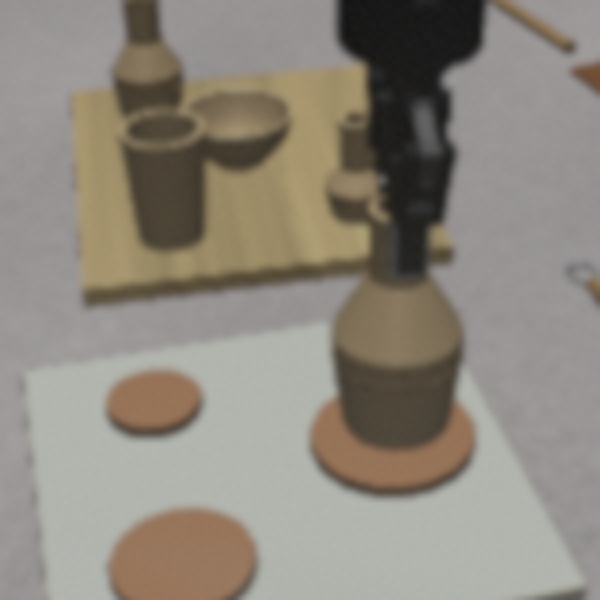

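The side view shows the large vase hanging just above its cookie and nearly centred. The foot is around x=397 against the cookie at 393 in the crop. I'll lower it slowly.

move_arm(
  steps=[
    {"xyz":[-0.5,0,2],"roll":0,"claw":0.1},
    {"xyz":[-1,0,2],"roll":0,"claw":0.1},
    {"xyz":[-0.5,0,2],"roll":0,"claw":0.1},
    {"xyz":[0,0,2],"roll":0,"claw":0.1},
    {"xyz":[0,0,1.5],"roll":0,"claw":0.1},
    {"xyz":[0,0,0],"roll":0,"claw":0.1},
  ],
)

```text
clock: 9.35
eef_pos: [0.6095, -0.1846, 0.1528]
ee_rot: [1.0, 0.001, -0.015, -0.0]
ft_force: [0.3, -0.9, -4.3]
width: 0.0326
```

move_arm(
  steps=[
    {"xyz":[0,0,1],"roll":0,"claw":0.1},
    {"xyz":[0,0,1],"roll":0,"claw":0.1},
    {"xyz":[0,0,1],"roll":0,"claw":0.1},
    {"xyz":[0,0,0],"roll":0,"claw":0.1},
  ],
)

```text
clock: 9.68
eef_pos: [0.61, -0.1846, 0.1514]
ee_rot: [1.0, 0.001, -0.015, -0.0]
ft_force: [0.3, 0.0, -4.4]
width: 0.0326
```

move_arm(
  steps=[
    {"xyz":[0,0,1],"roll":0,"claw":0.1},
    {"xyz":[0,0,1],"roll":0,"claw":0.1},
    {"xyz":[0,0,1],"roll":0,"claw":0.1},
    {"xyz":[0,0,0],"roll":0,"claw":0.1},
  ],
)

```text
clock: 10.02
eef_pos: [0.6108, -0.1846, 0.151]
ee_rot: [1.0, 0.001, -0.013, 0.001]
ft_force: [-0.2, -0.5, -3.6]
width: 0.033
```

move_arm(
  steps=[
    {"xyz":[-0.5,0,1.5],"roll":0,"claw":0.1},
    {"xyz":[-0.5,0,1.5],"roll":0,"claw":0.1},
    {"xyz":[0,0,1.5],"roll":0,"claw":0.1},
    {"xyz":[0,0,0],"roll":0,"claw":0.1},
  ],
)

```text
clock: 10.35
eef_pos: [0.6115, -0.1846, 0.1511]
ee_rot: [1.0, 0.001, -0.011, 0.001]
ft_force: [0.2, 0.6, -4.4]
width: 0.0328
```

```bash
cat > snap.py <<'E'
import sys,cv2,numpy as np
from cell import get_state, viewer
n,name,x0,y0,x1,y1,f=sys.argv[1],sys.argv[2],*map(int,sys.argv[3:8])
c=viewer.read_camera(n);np.savez(name+".npz",**c)
cv2.imwrite(f"pics/{name}.png",cv2.resize(np.ascontiguousarray(c["pixels"][y0:y1,x0:x1,::-1]),None,fx=f,fy=f,interpolation=cv2.INTER_CUBIC))
s=get_state();print(s["clock"],s["eef_pos"].round(4),s["ee_rot"].round(4),s["ft_force"].round(2),s["width"].round(4))
E
python3 snap.py side side4 220 180 320 260 7
```

```text
Traceback (most recent call last):
  File "snap.py", line 6, in <module>
    s=get_state();print(s["clock"],s["eef_pos"].round(4),s["ee_rot"].round(4),s["ft_force"].round(2),s["width"].round(4))
                                                                                                     ^^^^^^^^^^^^^^^^
AttributeError: 'float' object has no attribute 'round'
```

View pics/side4.png

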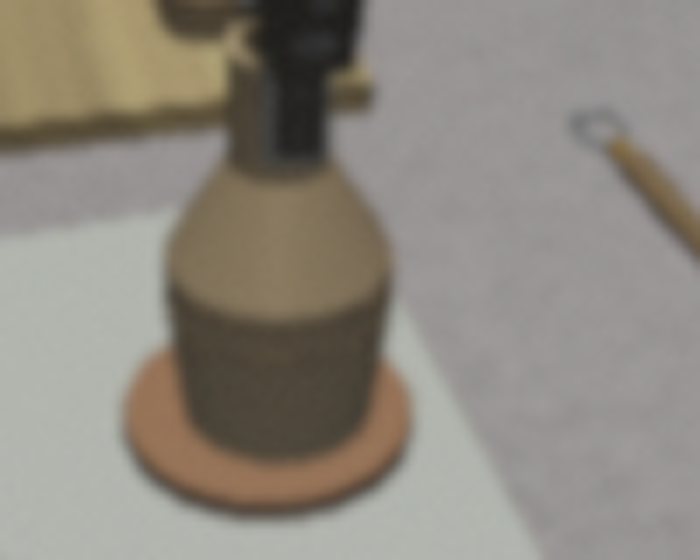

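The foot is resting on the cookie or within a millimetre of it, about 4 mm off centre towards +x, which is inside the tolerance. I'll release it.

move_arm(
  steps=[
    {"xyz":[0,0,0],"roll":0,"claw":0.45},
    {"xyz":[0,0,0],"roll":0,"claw":0.55},
    {"xyz":[0,0,0],"roll":0,"claw":0.8},
    {"xyz":[0,0,0],"roll":0,"claw":1},
    {"xyz":[0,0,0],"roll":0,"claw":1},
    {"xyz":[0,0,0],"roll":0,"claw":1},
  ],
)

```text
clock: 10.9
eef_pos: [0.6124, -0.1851, 0.1497]
ee_rot: [1.0, 0.001, -0.01, 0.001]
ft_force: [0.2, -0.5, -0.3]
width: 0.0852
```

```bash
sed -i 's/s\["width"\].round(4)/s["width"]/' snap.py; python3 snap.py side side5 220 130 320 260 5
```

```text
10.95 [ 0.6124 -0.1851  0.1498] [ 1.0e+00  6.0e-04 -9.9e-03  1.5e-03] [ 0.07  0.09 -0.3 ] 0.08520134309222079
```

View pics/side5.png

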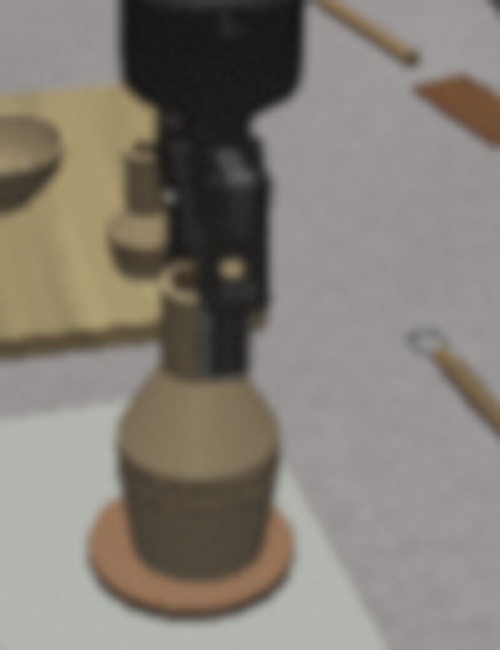

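The vase stands upright on its cookie with the fingers open. I'll rise clear.

move_arm(
  steps=[
    {"xyz":[0,0,-6],"roll":0,"claw":1},
    {"xyz":[0,0,-12],"roll":0,"claw":1},
    {"xyz":[0,0,-16],"roll":0,"claw":1},
    {"xyz":[0,0,-18],"roll":0,"claw":1},
    {"xyz":[0,0,-18],"roll":0,"claw":1},
    {"xyz":[0,0,-14],"roll":0,"claw":1},
    {"xyz":[0,0,-8],"roll":0,"claw":1},
    {"xyz":[0,0,0],"roll":0,"claw":1},
  ],
)

```text
clock: 11.62
eef_pos: [0.6147, -0.1845, 0.2518]
ee_rot: [1.0, 0.001, -0.009, 0.002]
ft_force: [0.9, 0.2, 0.7]
width: 0.0853
```

```bash
python3 snap.py side side6 160 130 320 260 4; python3 snap.py top top6 250 150 400 290 4; python3 - <<'E'
from h import *
c=load("side6.npz")
for r in (0,):
  print([((proj(c,[.6065,-.184,.17])-[160,130])*4).round(), ((proj(c,[.6065,-.184,.025])-[160,130])*4).round()])
E
```

```text
11.6667 [ 0.6145 -0.1844  0.251 ] [ 1.0e+00  9.0e-04 -8.9e-03  1.6e-03] [-0.34  0.74 -0.54] 0.08548901443244945
11.7167 [ 0.6139 -0.1843  0.2495] [ 0.9999  0.001  -0.01    0.0013] [ 0.96  0.22 -1.06] 0.08547525676229388
[array([389., 222.]), array([390., 431.])]
```

View pics/side6.png

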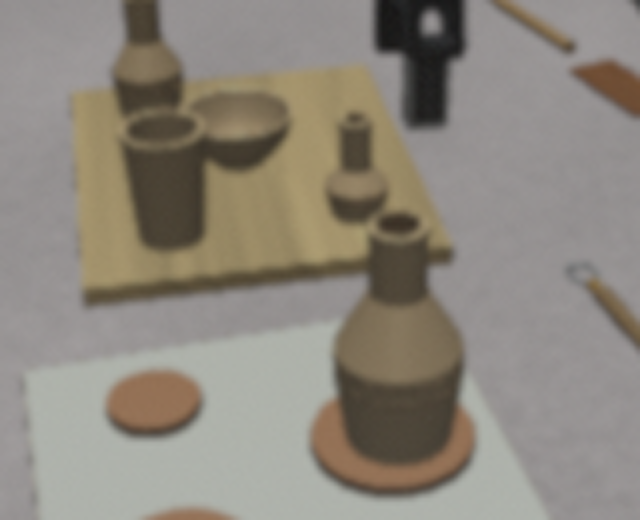

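The large vase stands upright with its rim at (399,224), against (389,222) for perfect centring. That's about 3–5 mm off, which is fine. On to the medium vase.

move_arm(
  steps=[
    {"xyz":[-3,-10,0],"roll":0,"claw":1},
    {"xyz":[-6,-20,0],"roll":0,"claw":1},
    {"xyz":[-9,-30,0],"roll":0,"claw":1},
    {"xyz":[-10,-34,0],"roll":0,"claw":1},
    {"xyz":[-10,-34,0],"roll":0,"claw":1},
    {"xyz":[-10,-34,0],"roll":0,"claw":1},
    {"xyz":[-10,-34,0],"roll":0,"claw":1},
    {"xyz":[-10,-34,0],"roll":0,"claw":1},
  ],
)

```text
clock: 12.38
eef_pos: [0.5376, 0.0473, 0.2388]
ee_rot: [1.0, -0.008, -0.019, 0.001]
ft_force: [0.2, -0.4, -0.5]
width: 0.0858
```

move_arm(
  steps=[
    {"xyz":[-10,-34,0],"roll":0,"claw":1},
    {"xyz":[-10,-34,0],"roll":0,"claw":1},
    {"xyz":[-10,-34,0],"roll":0,"claw":1},
    {"xyz":[-10,-32,0],"roll":0,"claw":1},
    {"xyz":[-8,-24,0],"roll":0,"claw":1},
    {"xyz":[-5,-16,0],"roll":0,"claw":1},
    {"xyz":[-3,-8,0],"roll":0,"claw":1},
    {"xyz":[0,0,0],"roll":0,"claw":1},
  ],
)

```text
clock: 13.05
eef_pos: [0.4644, 0.2509, 0.2322]
ee_rot: [1.0, 0.002, -0.027, 0.002]
ft_force: [-0.8, 0.7, 0.2]
width: 0.0853
```

move_arm(
  steps=[
    {"xyz":[3,-6,3],"roll":0,"claw":1},
    {"xyz":[4,-9,6],"roll":0,"claw":1},
    {"xyz":[4,-9,8],"roll":0,"claw":1},
    {"xyz":[3,-6,8],"roll":0,"claw":1},
    {"xyz":[1,-2,8],"roll":0,"claw":1},
    {"xyz":[0,0,5],"roll":0,"claw":1},
    {"xyz":[0,0,0],"roll":0,"claw":1},
  ],
)

```text
clock: 13.63
eef_pos: [0.4811, 0.2782, 0.1859]
ee_rot: [1.0, -0.004, -0.029, 0.005]
ft_force: [0.5, 0.8, 0.0]
width: 0.0858
```

```bash
python3 snap.py wrist w7 0 0 512 384 1
```

```text
13.6833 [0.4813 0.278  0.1863] [ 0.9996 -0.0037 -0.0285  0.0048] [-0.39 -0.51 -1.06] 0.08532998836290985
```

View pics/w7.png

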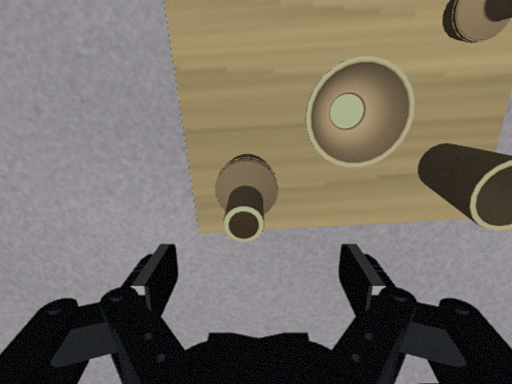

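```bash
python3 - <<'E'
from h import *
t=load("w7.npz"); print(onplane(t,243.5,223.5,.130).round(4)); print(t["R"])
E
```

```text
[0.4734 0.2876 0.13  ]
[[-0.00700699 -0.99993185  0.00933755]
 [-0.93235016  0.00990843  0.3614208 ]
 [-0.36148869 -0.00617339 -0.93235606]]
```

The medium mouth is at (243,223), which gives (0.4734, 0.2876) and agrees with the earlier estimate. Descending.

move_arm(
  steps=[
    {"xyz":[-1,-3,5],"roll":0,"claw":1},
    {"xyz":[-1,-3,9],"roll":0,"claw":1},
    {"xyz":[-1,-3,12],"roll":0,"claw":1},
    {"xyz":[-1,-1,12],"roll":0,"claw":1},
    {"xyz":[0,0,10],"roll":0,"claw":1},
    {"xyz":[0,0,7],"roll":0,"claw":1},
    {"xyz":[0,0,3],"roll":0,"claw":1},
    {"xyz":[0,0,0],"roll":0,"claw":1},
  ],
)

```text
clock: 14.35
eef_pos: [0.4731, 0.2869, 0.1223]
ee_rot: [1.0, -0.004, -0.028, 0.005]
ft_force: [0.7, -0.6, 0.3]
width: 0.0854
```

move_arm(
  steps=[
    {"xyz":[0,0,2],"roll":0,"claw":1},
    {"xyz":[0.3,0,4],"roll":0,"claw":1},
    {"xyz":[0.3,0,4],"roll":0,"claw":1},
    {"xyz":[0.3,0,3],"roll":0,"claw":1},
    {"xyz":[0,0,1],"roll":0,"claw":1},
    {"xyz":[0,0,0],"roll":0,"claw":1},
  ],
)

```text
clock: 14.85
eef_pos: [0.4744, 0.2869, 0.1079]
ee_rot: [1.0, -0.005, -0.027, 0.005]
ft_force: [0.2, -0.1, -0.4]
width: 0.0852
```

move_arm(
  steps=[
    {"xyz":[0,0,0],"roll":0,"claw":0.3},
    {"xyz":[0,0,0],"roll":0,"claw":0.2},
    {"xyz":[0,0,0],"roll":0,"claw":0.1},
    {"xyz":[0,0,0],"roll":0,"claw":0.1},
    {"xyz":[0,0,0],"roll":0,"claw":0.1},
    {"xyz":[0,0,0],"roll":0,"claw":0.1},
    {"xyz":[0,0,0],"roll":0,"claw":0.1},
  ],
)

```text
clock: 15.43
eef_pos: [0.4748, 0.2872, 0.1086]
ee_rot: [1.0, -0.005, -0.027, 0.005]
ft_force: [-0.1, -0.4, -1.2]
width: 0.0287
```

move_arm(
  steps=[
    {"xyz":[0,0,-4],"roll":0,"claw":0.1},
    {"xyz":[0,0,-8],"roll":0,"claw":0.1},
    {"xyz":[0,0,-14],"roll":0,"claw":0.1},
    {"xyz":[0,0,-18],"roll":0,"claw":0.1},
    {"xyz":[0,0,-20],"roll":0,"claw":0.1},
    {"xyz":[0,0,-20],"roll":0,"claw":0.1},
    {"xyz":[0,0,-20],"roll":0,"claw":0.1},
    {"xyz":[0,0,-14],"roll":0,"claw":0.1},
  ],
)

```text
clock: 16.1
eef_pos: [0.4778, 0.286, 0.2287]
ee_rot: [0.999, -0.004, -0.032, 0.007]
ft_force: [0.6, 0.1, -1.5]
width: 0.0292
```

move_arm(
  steps=[
    {"xyz":[0,6,-6],"roll":0,"claw":0.1},
    {"xyz":[0,14,-2],"roll":0,"claw":0.1},
    {"xyz":[0,20,0],"roll":0,"claw":0.1},
    {"xyz":[0,26,0],"roll":0,"claw":0.1},
    {"xyz":[0,26,0],"roll":0,"claw":0.1},
    {"xyz":[0,26,0],"roll":0,"claw":0.1},
    {"xyz":[0,26,0],"roll":0,"claw":0.1},
    {"xyz":[0,26,0],"roll":0,"claw":0.1},
  ],
)

```text
clock: 16.77
eef_pos: [0.4752, 0.1166, 0.2433]
ee_rot: [1.0, 0.003, -0.03, 0.004]
ft_force: [0.6, 0.4, -3.5]
width: 0.0287
```

move_arm(
  steps=[
    {"xyz":[0,28,0],"roll":0,"claw":0.1},
    {"xyz":[0,28,0],"roll":0,"claw":0.1},
    {"xyz":[0,28,0],"roll":0,"claw":0.1},
    {"xyz":[0,28,0],"roll":0,"claw":0.1},
    {"xyz":[0,28,0],"roll":0,"claw":0.1},
    {"xyz":[0,28,0],"roll":0,"claw":0.1},
    {"xyz":[0,28,0],"roll":0,"claw":0.1},
    {"xyz":[0,28,0],"roll":0,"claw":0.1},
  ],
)

```text
clock: 17.43
eef_pos: [0.4703, -0.1203, 0.2443]
ee_rot: [0.999, 0.004, -0.032, 0.005]
ft_force: [-0.5, -0.2, -2.3]
width: 0.029
```

move_arm(
  steps=[
    {"xyz":[0,26,0],"roll":0,"claw":0.1},
    {"xyz":[0,24,0],"roll":0,"claw":0.1},
    {"xyz":[0,22,0],"roll":0,"claw":0.1},
    {"xyz":[0,18,0],"roll":0,"claw":0.1},
    {"xyz":[0,14,0],"roll":0,"claw":0.1},
    {"xyz":[0,10,0],"roll":0,"claw":0.1},
    {"xyz":[0,4,0],"roll":0,"claw":0.1},
    {"xyz":[0,0,0],"roll":0,"claw":0.1},
  ],
)

```text
clock: 18.1
eef_pos: [0.4638, -0.2529, 0.2431]
ee_rot: [0.999, -0.002, -0.035, 0.004]
ft_force: [-0.1, 0.8, -2.3]
width: 0.0286
```

move_arm(
  steps=[
    {"xyz":[3,3,4],"roll":0,"claw":0.1},
    {"xyz":[5,4,8],"roll":0,"claw":0.1},
    {"xyz":[5,4,10],"roll":0,"claw":0.1},
    {"xyz":[5,3,12],"roll":0,"claw":0.1},
    {"xyz":[4,1,14],"roll":0,"claw":0.1},
    {"xyz":[2,0,14],"roll":0,"claw":0.1},
    {"xyz":[0,0,8],"roll":0,"claw":0.1},
    {"xyz":[0,0,2],"roll":0,"claw":0.1},
  ],
)

```text
clock: 18.77
eef_pos: [0.4872, -0.2635, 0.1611]
ee_rot: [0.999, 0.003, -0.035, 0.003]
ft_force: [-0.3, 0.3, -1.9]
width: 0.0289
```

Remaining: x −3 after drift, y −7, z −45.

move_arm(
  steps=[
    {"xyz":[0,2,4],"roll":0,"claw":0.1},
    {"xyz":[-1,2,6],"roll":0,"claw":0.1},
    {"xyz":[-1,2,7],"roll":0,"claw":0.1},
    {"xyz":[0,0,7],"roll":0,"claw":0.1},
    {"xyz":[0,0,6],"roll":0,"claw":0.1},
    {"xyz":[0,0,4],"roll":0,"claw":0.1},
    {"xyz":[0,0,1],"roll":0,"claw":0.1},
    {"xyz":[0,0,0],"roll":0,"claw":0.1},
  ],
)

```text
clock: 19.43
eef_pos: [0.4824, -0.2702, 0.1225]
ee_rot: [0.999, 0.003, -0.035, 0.003]
ft_force: [0.2, -0.0, -2.0]
width: 0.0285
```

```bash
python3 snap.py side s8 160 180 280 290 5;python3 - <<'E'
from h import *
c=load("s8.npz")
print([((proj(c,[.478,-.2705,z])-[160,180])*5).round() for z in (.025,.137)])
E
```

```text
19.4833 [ 0.4824 -0.2702  0.1227] [ 0.9994  0.003  -0.035   0.0027] [-0.44 -0.03 -2.49] 0.029005597200538646
[array([225., 446.]), array([202., 237.])]
```

View pics/s8.png

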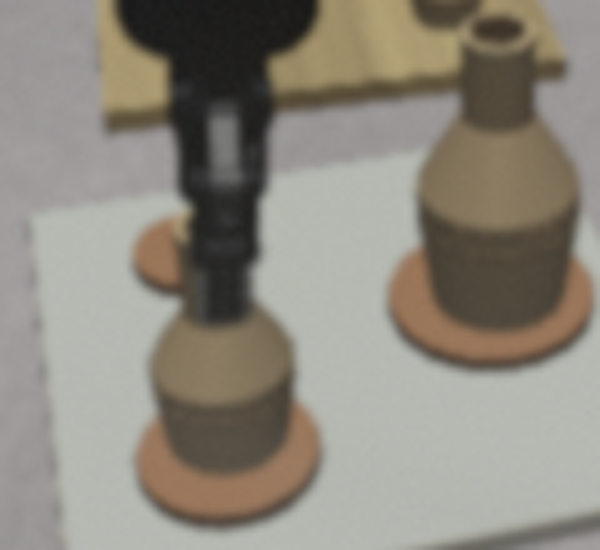

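The side view shows the medium vase just above its cookie, with the foot centred at about x=225 against the cookie at 228. Lowering the last 7 mm.

move_arm(
  steps=[
    {"xyz":[0,0,1.5],"roll":0,"claw":0.1},
    {"xyz":[0,0,1.5],"roll":0,"claw":0.1},
    {"xyz":[0,0,1.5],"roll":0,"claw":0.1},
    {"xyz":[0,0,1.5],"roll":0,"claw":0.1},
    {"xyz":[0,0,1.5],"roll":0,"claw":0.1},
    {"xyz":[0,0,0.5],"roll":0,"claw":0.1},
    {"xyz":[0,0,0],"roll":0,"claw":0.1},
  ],
)

```text
clock: 20.07
eef_pos: [0.4831, -0.2705, 0.1158]
ee_rot: [0.999, 0.003, -0.034, 0.004]
ft_force: [-0.6, -0.5, -2.1]
width: 0.029
```

```bash
python3 snap.py side s9 160 180 280 290 5
```

```text
20.1167 [ 0.4831 -0.2706  0.1158] [ 0.9994  0.0031 -0.0335  0.0036] [-0.33  0.35 -1.34] 0.02887160969861653
```

View pics/s9.png

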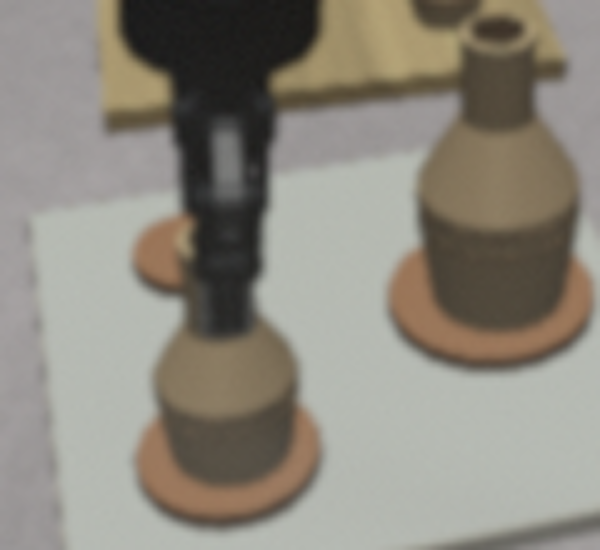

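The foot is at cookie level. One more light touch down, then release.

move_arm(
  steps=[
    {"xyz":[0,0,1],"roll":0,"claw":0.1},
    {"xyz":[0,0,1],"roll":0,"claw":0.1},
    {"xyz":[0,0,0],"roll":0,"claw":0.1},
  ],
)

```text
clock: 20.37
eef_pos: [0.4835, -0.2706, 0.1161]
ee_rot: [0.999, 0.003, -0.033, 0.004]
ft_force: [0.1, 0.6, -2.4]
width: 0.0291
```

move_arm(
  steps=[
    {"xyz":[0,0,0],"roll":0,"claw":0.4},
    {"xyz":[0,0,0],"roll":0,"claw":0.5},
    {"xyz":[0,0,0],"roll":0,"claw":0.8},
    {"xyz":[0,0,0],"roll":0,"claw":1},
    {"xyz":[0,0,0],"roll":0,"claw":1},
    {"xyz":[0,0,0],"roll":0,"claw":1},
  ],
)

```text
clock: 20.87
eef_pos: [0.4847, -0.2713, 0.117]
ee_rot: [0.999, 0.003, -0.032, 0.005]
ft_force: [0.4, -0.8, 0.6]
width: 0.0849
```

```bash
python3 snap.py side s10 160 180 280 290 5
```

```text
20.9167 [ 0.4847 -0.2713  0.1169] [ 0.9995  0.0031 -0.0317  0.0048] [-0.46 -0.71  0.5 ] 0.08514064118270298
```

View pics/s10.png

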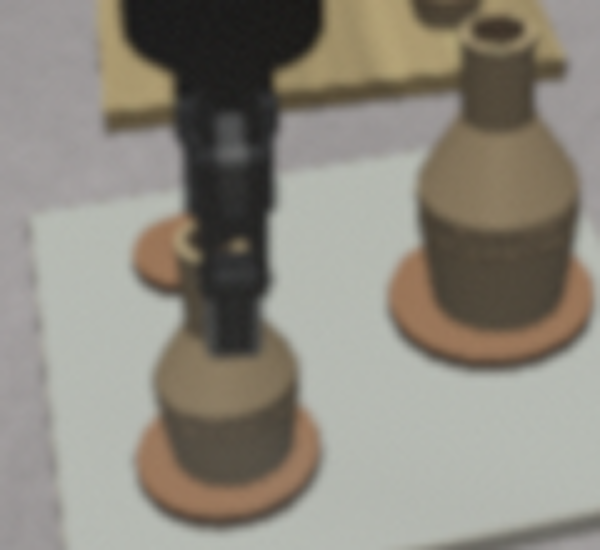

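The medium vase stands centred and released. Rising along the tool axis.

move_arm(
  steps=[
    {"xyz":[0,0,-5],"roll":0,"claw":1},
    {"xyz":[0,0,-10],"roll":0,"claw":1},
    {"xyz":[0,0,-15],"roll":0,"claw":1},
    {"xyz":[0,0,-18],"roll":0,"claw":1},
    {"xyz":[0,0,-20],"roll":0,"claw":1},
    {"xyz":[0,0,-20],"roll":0,"claw":1},
    {"xyz":[0,0,-16],"roll":0,"claw":1},
    {"xyz":[0,0,-8],"roll":0,"claw":1},
  ],
)

```text
clock: 21.58
eef_pos: [0.4911, -0.2693, 0.2361]
ee_rot: [0.999, 0.003, -0.033, 0.004]
ft_force: [0.5, -0.2, -0.2]
width: 0.0853
```

```bash
python3 snap.py side s11 160 130 300 290 3; python3 -c "
from h import *
c=load('s11.npz')
print([((proj(c,[.478,-.2705,z])-[160,130])*3).round() for z in (.025,.137)])"
```

```text
21.6333 [ 0.4919 -0.2696  0.2374] [ 0.9995  0.0034 -0.0319  0.0045] [ 2.01 -0.09  2.32] 0.08545743410171552
[array([135., 417.]), array([121., 292.])]
```

View pics/s11.png

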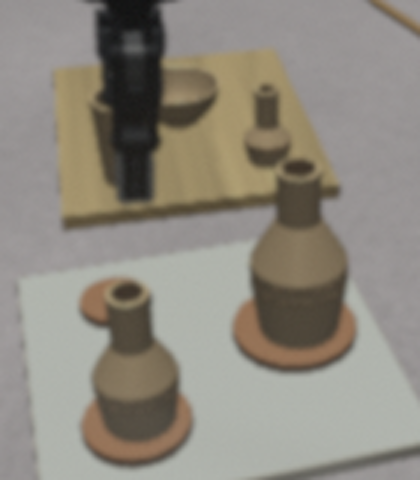

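Both vases are standing well. The medium rim is at (127,292), against (121,292) for ideal, so it is about 4 mm off. On to the small vase.

move_arm(
  steps=[
    {"xyz":[3,-8,-2],"roll":0,"claw":1},
    {"xyz":[6,-16,0],"roll":0,"claw":1},
    {"xyz":[9,-25,0],"roll":0,"claw":1},
    {"xyz":[10,-28,0],"roll":0,"claw":1},
    {"xyz":[10,-28,0],"roll":0,"claw":1},
    {"xyz":[10,-28,0],"roll":0,"claw":1},
    {"xyz":[10,-28,0],"roll":0,"claw":1},
    {"xyz":[10,-28,0],"roll":0,"claw":1},
  ],
)

```text
clock: 22.3
eef_pos: [0.5572, -0.0786, 0.2284]
ee_rot: [0.999, -0.005, -0.036, 0.005]
ft_force: [0.9, -0.5, -0.0]
width: 0.0853
```

move_arm(
  steps=[
    {"xyz":[10,-28,0],"roll":0,"claw":1},
    {"xyz":[10,-28,0],"roll":0,"claw":1},
    {"xyz":[10,-26,0],"roll":0,"claw":1},
    {"xyz":[9,-24,0],"roll":0,"claw":1},
    {"xyz":[7,-20,0],"roll":0,"claw":1},
    {"xyz":[5,-14,0],"roll":0,"claw":1},
    {"xyz":[3,-8,0],"roll":0,"claw":1},
    {"xyz":[0,0,0],"roll":0,"claw":1},
  ],
)

```text
clock: 22.97
eef_pos: [0.6081, 0.093, 0.2141]
ee_rot: [0.999, 0.004, -0.043, 0.001]
ft_force: [0.2, 0.5, 0.4]
width: 0.0854
```

move_arm(
  steps=[
    {"xyz":[3,1,3],"roll":0,"claw":1},
    {"xyz":[5,1,7],"roll":0,"claw":1},
    {"xyz":[6,0,10],"roll":0,"claw":1},
    {"xyz":[6,0,11],"roll":0,"claw":1},
    {"xyz":[5,0,11],"roll":0,"claw":1},
    {"xyz":[3,0,8],"roll":0,"claw":1},
    {"xyz":[0,0,3],"roll":0,"claw":1},
    {"xyz":[0,0,0],"roll":0,"claw":1},
  ],
)

```text
clock: 23.63
eef_pos: [0.6323, 0.0828, 0.1494]
ee_rot: [0.999, -0.001, -0.046, 0.004]
ft_force: [-0.7, -1.0, 0.8]
width: 0.0855
```

```bash
python3 snap.py wrist w12 0 0 512 384 1
```

```text
23.6833 [0.6323 0.0827 0.1496] [ 9.989e-01 -8.000e-04 -4.590e-02  3.800e-03] [-0.29 -0.33 -0.83] 0.08553304744296827
```

View pics/w12.png

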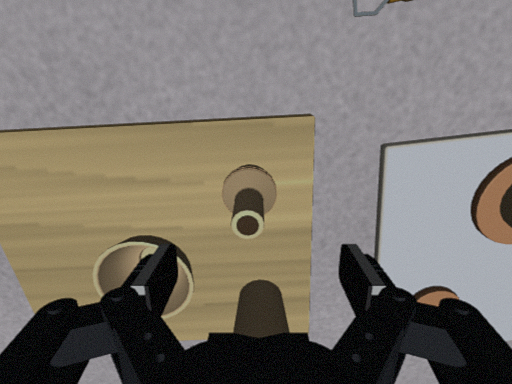

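```bash
python3 -c "
from h import *
t=load('w12.npz'); print(onplane(t,248,225,.098).round(4))"
```

```text
[0.6237 0.0889 0.098 ]
```

move_arm(
  steps=[
    {"xyz":[0,-2,4],"roll":0,"claw":1},
    {"xyz":[-0.5,-3,8],"roll":0,"claw":1},
    {"xyz":[-0.5,-2,11],"roll":0,"claw":1},
    {"xyz":[0,-1,12],"roll":0,"claw":1},
    {"xyz":[0,0,10],"roll":0,"claw":1},
    {"xyz":[0,0,7],"roll":0,"claw":1},
    {"xyz":[0,0,3],"roll":0,"claw":1},
    {"xyz":[0,0,0],"roll":0,"claw":1},
  ],
)

```text
clock: 24.35
eef_pos: [0.6252, 0.0923, 0.0902]
ee_rot: [0.999, 0.0, -0.045, 0.004]
ft_force: [0.6, 0.4, -0.1]
width: 0.0853
```

move_arm(
  steps=[
    {"xyz":[0,1,2],"roll":0,"claw":1},
    {"xyz":[0,1,3],"roll":0,"claw":1},
    {"xyz":[0,0,3],"roll":0,"claw":1},
    {"xyz":[0,0,2],"roll":0,"claw":1},
    {"xyz":[0,0,1],"roll":0,"claw":1},
    {"xyz":[0,0,0],"roll":0,"claw":1},
  ],
)

```text
clock: 24.85
eef_pos: [0.6252, 0.0895, 0.0791]
ee_rot: [0.999, -0.0, -0.044, 0.004]
ft_force: [0.0, 0.5, 0.4]
width: 0.0855
```

move_arm(
  steps=[
    {"xyz":[0,0,0],"roll":0,"claw":0.3},
    {"xyz":[0,0,0],"roll":0,"claw":0.2},
    {"xyz":[0,0,0],"roll":0,"claw":0.1},
    {"xyz":[0,0,0],"roll":0,"claw":0.05},
    {"xyz":[0,0,0],"roll":0,"claw":0.05},
    {"xyz":[0,0,0],"roll":0,"claw":0.05},
    {"xyz":[0,0,0],"roll":0,"claw":0.05},
  ],
  newtons=40,
)

```text
clock: 25.43
eef_pos: [0.6259, 0.0898, 0.0801]
ee_rot: [0.999, -0.0, -0.043, 0.004]
ft_force: [0.7, -0.5, -2.1]
width: 0.0228
```

move_arm(
  steps=[
    {"xyz":[0,0,-4],"roll":0,"claw":0.05},
    {"xyz":[0,0,-8],"roll":0,"claw":0.05},
    {"xyz":[0,0,-14],"roll":0,"claw":0.05},
    {"xyz":[0,0,-18],"roll":0,"claw":0.05},
    {"xyz":[0,0,-20],"roll":0,"claw":0.05},
    {"xyz":[0,0,-18],"roll":0,"claw":0.05},
    {"xyz":[0,0,-12],"roll":0,"claw":0.05},
    {"xyz":[0,0,-4],"roll":0,"claw":0.05},
  ],
)

```text
clock: 26.1
eef_pos: [0.633, 0.0902, 0.1823]
ee_rot: [0.999, -0.0, -0.046, 0.004]
ft_force: [-0.8, 0.6, -1.3]
width: 0.023
```

move_arm(
  steps=[
    {"xyz":[-4,5,0],"roll":0,"claw":0.05},
    {"xyz":[-8,10,0],"roll":0,"claw":0.05},
    {"xyz":[-11,15,0],"roll":0,"claw":0.05},
    {"xyz":[-13,18,0],"roll":0,"claw":0.05},
    {"xyz":[-13,18,0],"roll":0,"claw":0.05},
    {"xyz":[-13,18,0],"roll":0,"claw":0.05},
    {"xyz":[-13,18,0],"roll":0,"claw":0.05},
    {"xyz":[-13,18,0],"roll":0,"claw":0.05},
  ],
)

```text
clock: 26.77
eef_pos: [0.5351, -0.0341, 0.185]
ee_rot: [0.999, 0.003, -0.051, 0.002]
ft_force: [0.4, -0.2, -0.9]
width: 0.0232
```

move_arm(
  steps=[
    {"xyz":[-10,16,0],"roll":0,"claw":0.05},
    {"xyz":[-10,16,0],"roll":0,"claw":0.05},
    {"xyz":[-9,16,0],"roll":0,"claw":0.05},
    {"xyz":[-8,14,0],"roll":0,"claw":0.05},
    {"xyz":[-7,11,0],"roll":0,"claw":0.05},
    {"xyz":[-4,7,0],"roll":0,"claw":0.05},
    {"xyz":[-2,3,0],"roll":0,"claw":0.05},
    {"xyz":[0,0,0],"roll":0,"claw":0.05},
  ],
)

```text
clock: 27.43
eef_pos: [0.4658, -0.133, 0.1826]
ee_rot: [0.998, -0.006, -0.061, 0.004]
ft_force: [-0.1, 0.3, -0.5]
width: 0.0228
```

move_arm(
  steps=[
    {"xyz":[1,-1,3],"roll":0,"claw":0.05},
    {"xyz":[2,-2,6],"roll":0,"claw":0.05},
    {"xyz":[3,-2,9],"roll":0,"claw":0.05},
    {"xyz":[3,-1,11],"roll":0,"claw":0.05},
    {"xyz":[2,0,11],"roll":0,"claw":0.05},
    {"xyz":[2,0,9],"roll":0,"claw":0.05},
    {"xyz":[1,0,5],"roll":0,"claw":0.05},
    {"xyz":[0,0,0],"roll":0,"claw":0.05},
  ],
)

```text
clock: 28.1
eef_pos: [0.4744, -0.1216, 0.1189]
ee_rot: [0.998, -0.002, -0.062, 0.002]
ft_force: [-0.5, 0.0, -0.7]
width: 0.0227
```

Remaining: z −25 to a pre-contact height of 0.094, y −5.

move_arm(
  steps=[
    {"xyz":[-0.5,1,3],"roll":0,"claw":0.05},
    {"xyz":[-0.5,2,5],"roll":0,"claw":0.05},
    {"xyz":[0,2,6],"roll":0,"claw":0.05},
    {"xyz":[0,0,5],"roll":0,"claw":0.05},
    {"xyz":[0,0,3],"roll":0,"claw":0.05},
    {"xyz":[0,0,1],"roll":0,"claw":0.05},
    {"xyz":[0,0,0],"roll":0,"claw":0.05},
  ],
)

```text
clock: 28.68
eef_pos: [0.4703, -0.1279, 0.094]
ee_rot: [0.998, -0.003, -0.062, 0.002]
ft_force: [-0.0, 1.0, -0.1]
width: 0.023
```

```bash
python3 snap.py side s13 160 160 280 270 5
```

```text
28.7333 [ 0.4703 -0.128   0.0941] [ 0.9981 -0.0027 -0.062   0.0018] [ 0.48  0.37 -0.85] 0.023099819943951536
```

View pics/s13.png

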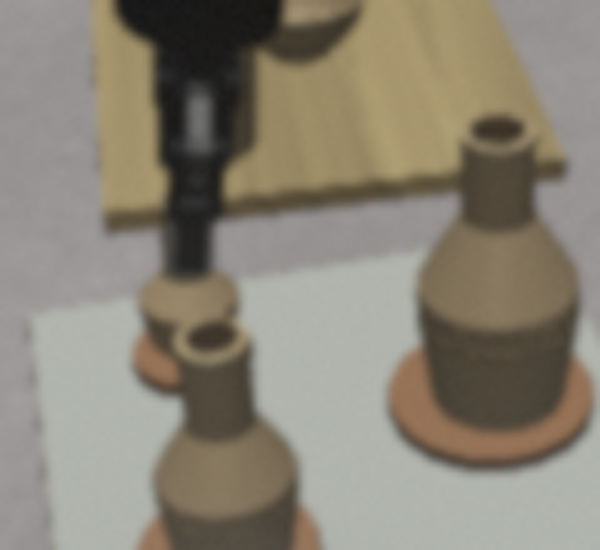

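The side view shows the small vase over its cookie, with its belly at x=188 against the cookie centre at 192. Lowering.

move_arm(
  steps=[
    {"xyz":[0.3,0,1.5],"roll":0,"claw":0.05},
    {"xyz":[0.3,0,1.5],"roll":0,"claw":0.05},
    {"xyz":[0,0,1.5],"roll":0,"claw":0.05},
    {"xyz":[0,0,1.5],"roll":0,"claw":0.05},
    {"xyz":[0,0,1],"roll":0,"claw":0.05},
    {"xyz":[0,0,0],"roll":0,"claw":0.05},
  ],
)

```text
clock: 29.23
eef_pos: [0.4711, -0.128, 0.0875]
ee_rot: [0.998, -0.003, -0.061, 0.002]
ft_force: [-0.6, -0.3, -0.1]
width: 0.0231
```

move_arm(
  steps=[
    {"xyz":[0,0,1],"roll":0,"claw":0.05},
    {"xyz":[0,0,1],"roll":0,"claw":0.05},
    {"xyz":[0,0,0],"roll":0,"claw":0.05},
  ],
)

```text
clock: 29.48
eef_pos: [0.4714, -0.128, 0.0878]
ee_rot: [0.998, -0.003, -0.061, 0.003]
ft_force: [-0.3, -0.7, -1.1]
width: 0.0224
```

move_arm(
  steps=[
    {"xyz":[0,0,0],"roll":0,"claw":0.32},
    {"xyz":[0,0,0],"roll":0,"claw":0.45},
    {"xyz":[0,0,0],"roll":0,"claw":0.7},
    {"xyz":[0,0,0],"roll":0,"claw":1},
    {"xyz":[0,0,0],"roll":0,"claw":1},
    {"xyz":[0,0,0],"roll":0,"claw":1},
  ],
)

```text
clock: 29.98
eef_pos: [0.4719, -0.1281, 0.0879]
ee_rot: [0.998, -0.003, -0.06, 0.003]
ft_force: [-1.1, -0.1, 0.6]
width: 0.0842
```

```bash
python3 snap.py side s14 160 160 280 270 5
```

```text
30.0333 [ 0.4719 -0.1281  0.0879] [ 0.9982 -0.0025 -0.0601  0.0028] [-0.45 -0.52  0.44] 0.08507505023525612
```

View pics/s14.png

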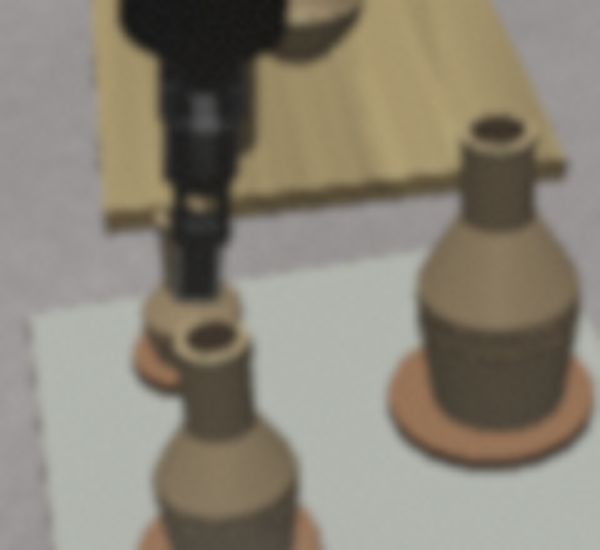

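The small vase is released and standing on its cookie. Rising along the tool axis.

move_arm(
  steps=[
    {"xyz":[0,0,-5],"roll":0,"claw":1},
    {"xyz":[0,0,-10],"roll":0,"claw":1},
    {"xyz":[0,0,-15],"roll":0,"claw":1},
    {"xyz":[0,0,-20],"roll":0,"claw":1},
    {"xyz":[0,0,-20],"roll":0,"claw":1},
    {"xyz":[0,0,-20],"roll":0,"claw":1},
    {"xyz":[0,0,-20],"roll":0,"claw":1},
    {"xyz":[0,0,-14],"roll":0,"claw":1},
  ],
)

```text
clock: 30.7
eef_pos: [0.4854, -0.1266, 0.2179]
ee_rot: [0.998, -0.002, -0.063, 0.002]
ft_force: [-0.0, -0.6, 1.2]
width: 0.0853
```

move_arm(
  steps=[
    {"xyz":[0,-10,-8],"roll":0,"claw":1},
    {"xyz":[0,-20,-4],"roll":0,"claw":1},
    {"xyz":[0,-26,0],"roll":0,"claw":1},
    {"xyz":[0,-26,0],"roll":0,"claw":1},
    {"xyz":[0,-26,0],"roll":0,"claw":1},
    {"xyz":[0,-20,0],"roll":0,"claw":1},
    {"xyz":[0,-10,0],"roll":0,"claw":1},
    {"xyz":[0,0,0],"roll":0,"claw":1},
  ],
)

```text
clock: 31.37
eef_pos: [0.4898, 0.0211, 0.2385]
ee_rot: [0.998, -0.003, -0.057, 0.003]
ft_force: [-0.3, 0.2, -0.5]
width: 0.0859
```

```bash
python3 snap.py side s15 160 100 320 290 3.2 2>/dev/null || python3 snap.py side s15 160 110 320 290 3; python3 snap.py top t15 100 150 400 290 2;python3 snap.py top t16 270 160 390 280 5; python3 -c "
from h import *
c=load('s15.npz');t=load('t16.npz')
for p,h in (((.6065,-.184),.145),((.478,-.2705),.112),((.4657,-.127),.08)):
  print(((proj(c,[*p,.025+h])-[160,110])*3).round(),((proj(t,[*p,.025+h])-[270,160])*5).round())"
```

```text
31.4167 [0.4899 0.02   0.2385] [ 0.9984 -0.0033 -0.057   0.0029] [0.5  0.42 0.13] 0.08523683054126681
31.4667 [0.49   0.0181 0.2383] [ 0.9984 -0.0046 -0.0571  0.0033] [ 0.89 -0.72  0.5 ] 0.085439694566128
31.5167 [0.4901 0.0168 0.2381] [ 0.9983 -0.0057 -0.0572  0.0034] [-0.27 -0.13  0.2 ] 0.08569787852817282
[292. 227.] [346. 142.]
[121. 352.] [519. 414.]
[104. 277.] [214. 442.]
```

View pics/s15.png

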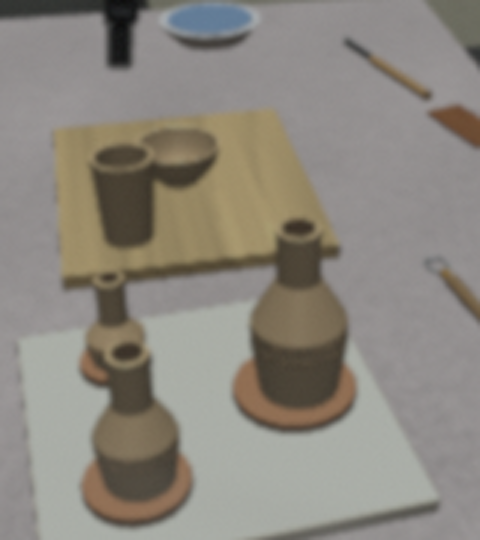

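View pics/t16.png

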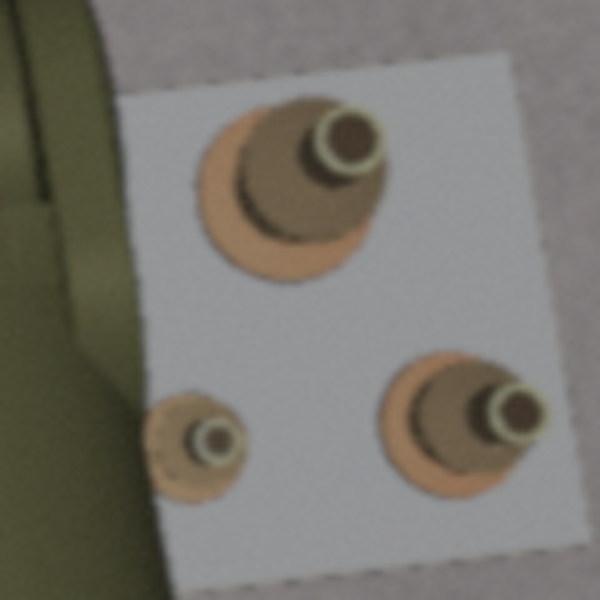

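View pics/t15.png

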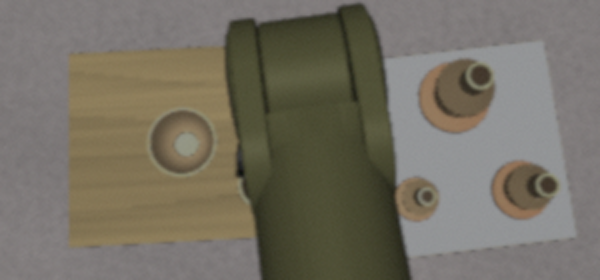

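In the top view, all three rims are within about 1 px (roughly 2–3 mm) of where centred vases would show. The side view has all three upright, the tumbler and bowl where they were, and the arm clear. Handing in.

```bash
python3 -c "
from cell import ctrl; print(ctrl.job_done())"
```

```text
the job is handed in; nothing more can be done
None
```

I loaded the three vases in order (large, medium, small), each standing upright and released on the cookie of its own size. I handed the job in at about 31.5 s of the 93 s allowed; no verdict was reported.

- **Centring:** In the last top picture the rims were 2–4 px off in the 5x crop from where centred vases would show, about 2–3 mm. The side view disagreed slightly: it put the large and medium vases about 3–6 mm towards +x. Both are inside the 12 mm limit.
- **Bystanders:** The cookies, bowl and tumbler looked unmoved in the last pictures. I judged that by eye against the first pictures rather than measuring it. The arm hid most of the tumbler from above, so it was checked only from the side. Only part of the loop tool was in view, but the arm never went near it.
- **Tool tilt:** The tool drifted to a tilt of about 0.12 rad by the third vase. Each vase tilted only about 0.01–0.04 rad relative to its grasp before being set down, and all looked upright after release.
- **Touchdown:** The wrist force did not show clear contact with the cookie for the large or medium vase. I released them based on height and the pictures, with at most about 1 mm of gap.

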